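Gauge the depth of the incubator well

TASK

Swing the incubator's lid up past its balance point so that it stays open by itself, then carry the depth gauge by its black grip block and stand it level across the middle of the open well, and let go of it. Then take the gauge's rod by its knob and lower it gently until its tip touches the bottom of the well, let go, and press the lock lever down flat, leaving the gauge standing there with its tip still on the bottom. Do not handle the rod before the gauge stands over the well, and leave the bottle, the jar and the tube rack alone.

Things in the scene. Friction and masses are not known exactly. Their poses are not given: they have to be found in the camera images.
- well (a point): Centre of the mouth of the square well in the incubator, level with its flat top (110 mm above the bench). The well is 100 x 100 mm. Axes: x and y along the box's sides, z up; the lid's hinge is on the +y side. The flat steel bottom lies between 43 and 80 mm below the top; how deep is not known and must be felt.
- bath: The white incubator, a fixed box 200 x 200 mm, 110 mm high; the well leaves a flat top 50 mm wide all round. Origin at the centre of its underside, axes as for well. Two rubber stops 14 x 22 mm, 12 mm high, stand on the top at x +-90, y +76 mm.
- lid (a joint): Grey lid (190 x 190 mm, 6 mm thick, 0.25 kg), rad. At 0 it rests on rubber stops, sloping 0.5 rad above level, free edge raised. It grows as the lid rises: vertical (balance) at 1.07, open at its end stop at 1.45; released below 1.07 it falls back. Closed fingers pointing down can push the free edge to the box's +y side, rising with it.
- lid_edge (a point): Middle of the lid's free edge, half-way through its thickness. It is 190 mm from the hinge line and starts 94 mm higher than the hinge.
- lid_hinge (a point): Middle of the lid's hinge line, 100 mm to the +y side of the well's centre and 4 mm above the box's top; axes as for well. The hinge runs along x.
- gauge_base (a point): Centre of the underside of the depth gauge, z up: a loose steel plate 190 mm long (x), 34 mm wide, 10 mm thick, a cross foot 26 x 84 mm at each end; 0.55 kg in all. The rod slides in a guide 24 x 20 mm, 28 mm high, at its middle; the black grip block is at its -x end, the lock lever reaches to its +x end. It starts standing on the bench.
- gauge_grip (a point): Point in the gauge's grip block, 40 mm above the gauge's underside and 76 mm to the -x side of the rod. The block is 36 mm (x) by 22 mm (y), from 10 to 60 mm above the underside; pinch it across y. Axes as for gauge_base.
- probe: The gauge's sliding steel rod, 10 mm thick; origin at its lower tip, z up the rod. It starts drawn up, with the tip 2 mm above the gauge's underside, and slides down by at most 92 mm against about 2.5 N of dry friction, which holds it where it is left. More than 45 N on the bottom of the well is too much.
- knob (a point): Centre of the round black knob at the rod's top, 28 mm across and 28 mm high, 130 mm above the rod's tip.
- lock (a joint): Angle of the lock lever in rad: at 0 it stands 0.7 rad above level (open, it starts between 0 and 0.1); it grows as the lever is pressed down and is flat, locked, at 0.7. About 0.08 N m of dry friction holds it where it is left.
- lock_tip (a point): On the upper face of the lock lever, 66 mm out from its pivot (6 mm short of its end). The lever is 12 mm wide and 7 mm thick; its pivot is 16 mm to the +x side of the rod's axis and 30 mm above the gauge's underside; it swings in the gauge's x-z plane and points to +x when flat.
- bottle: Brown bottle, 48 mm across, 100 mm high, standing; origin under its centre. Leave it alone.
- jar: White jar, 60 mm across, 60 mm high, standing; origin under its centre. Leave it alone.
- rack: Red tube rack, 190 x 100 mm, 90 mm high with its tubes; origin under its centre. Leave it alone.
Not all that is in view belongs to the job. Of the things that look like the part that bears gauge_base, the largest one is meant.

How it is judged:
On the way, in this order (a step that is already met when the one before it is completed fails the run):
1. the lid stands open past its balance point, let go (value of joint lid above 1.3 rad and contact force between the fingers and bath below 0.1 N), for 0.2 s.
2. the gauge stands level across the well, let go, lock open and the rod still up (horizontal distance between gauge_base and well below 0.03 m and z of gauge_base in the frame of well between -0.004 and 0.005 m and angle between gauge_base's own z axis and vertical below 0.06 rad and contact force between the fingers and gauge below 0.1 N and value of joint lock below 0.3 rad and z of probe in the frame of gauge_base above -0.02 m), for 0.2 s.
3. the rod is held and its tip touches the bottom of the well, the lock still open (contact force between probe and bath above 0.3 N and contact force between the fingers and probe above 0.5 N and z of probe in the frame of well below -0.035 m and value of joint lock below 0.4 rad), for 0.05 s.
At the end, for the whole second after the job is handed in: The lid stands open (joint over 1.3 rad); the gauge stands level (within 0.06 rad) on the incubator's top, its middle within 30 mm of the well's centre; the rod's tip is on the bottom of the well (within 2 mm), the lock lever is down (over 0.58 rad), and all is at rest (value of joint lid above 1.3 rad and horizontal distance between gauge_base and well below 0.03 m and z of gauge_base in the frame of well between -0.004 and 0.005 m and angle between gauge_base's own z axis and vertical below 0.06 rad and z of probe in the frame of well_bottom below 0.002 m and z of probe in the frame of well below -0.035 m and value of joint lock above 0.58 rad and linear speed of probe below 0.02 m/s); the robot touches nothing.
It fails at once if the rod is handled while the gauge is not over the well (contact force between the fingers and probe above 3 N and horizontal distance between gauge_base and well above 0.05 m).
It fails at once if the rod is pressed on the bottom of the well with more than 45 N (contact force between probe and bath above 45 N).
It fails at once if the bottle, the jar or the rack is moved by more than 30 mm (distance of any of bottle, jar, rack from where it was at the start of the episode above 0.03 m).
It also fails if it takes over 69 s, if anything falls off the work surface, if the arm or the gripper's body presses on something with over 40 N, if the wrist force passes 120 N, or if a joint passes its speed limit or range.

ROBOT

A 6-joint arm with a two-finger parallel gripper is mounted at the origin on the work surface. World frame = base frame: x ahead of the robot, y to its left, z up, the work surface at z = 0. Lengths are in m, angles in rad, forces in N, time in s.
With the tool pointing down it reaches from about 0.35 to 0.975 m from the base axis. Payload 4.9 kg.
Tool frame: the origin (TCP) lies on the centre line of the jaws, within the pads' length; the fingertips stand 14 mm ahead of it and the grasp point (between the pads) lies 5 mm behind it (manip.nose_length is the distance from the TCP to the fingertips, in m); z points along the fingers, y is the line along which they close (so a half turn about z gives the same grasp; the last joint's range is limited). The gripper opens to 85 mm and grips with 20 to 120 N. Pads are 22 mm wide; open, the fingers measure 114 mm over their backs; the gripper's body (76 mm by 85 mm) begins 54 mm behind the grasp point. The pads swing forward as they close: fully open they stand 13 mm farther back than shut.
Start: joints at [1.146, 0.053, 1.613, -0, 1.476, -0.119], TCP at [0.188, 0.596, 0.245] pointing down, gripper open.
Joint ranges: [-3.01, 3.01], [-1.01, 2.22], [0.06, 2.58], [-1.02, 4.17], [0.09, 2.62], [-3.14, 3.14]. Speed limits (rad/s): [2.57, 2.57, 3.14, 3.14, 3.14, 3.14].

INTERFACE

Orientations are given as a unit quaternion [w, x, y, z].
In Python, from plant import manip, imaging gives the robot as it stands.
- The arm moves only by the tool play_rows, never from a script. Its argument "commands" is a list of rows, each a list of 6 numbers: the shift along the tool's x, y, z in mm, then the turn, a rotation vector about the tool's x, y, z in degrees. A call has 1 to 5 rows; each row shifts and turns the commanded pose from where the row before left it, along the tool's axes as they then stand; what a row does not reach is not made up. A row lasts 1/12 s, in which the tool goes at most 41.7 mm and 7.16 degrees, less where a joint would pass 70% of its speed; a pose out of reach is approached as far as the arm can. A call is refused whole if a number of a shift passes 41.7 or a number of a turn 7.16, either way. A call with a gripper value outside its range is refused whole. "hand" is the finger opening in mm, from 0 to 85.4, set as the call begins (left out, the last holds). The fingers move at their own pace and stop on an object; the grip force is fixed at half the most. Time passes only in rows, so rows that do not move let the fingers close. It gives the time, the measured TCP pose, the force, the opening and the grip force at its end, in the units of the state.
- manip.state(): the state, without advancing time (a new reading comes with each control period).
- imaging.grab_frame(name): name is "side" or "top"; returns a dict with "image" (480x640x3 uint8, red, green, blue), "fx", "fy", "cx", "cy" (pixels), "k1" (the pictures are not rectified: a ray, as slopes to the right and down, at radius r is drawn at 1 + k1 r^2 times it, then the intrinsics apply), "R" (3x3) and "t" (3): a world point X has camera coordinates R X + t. Camera axes: x right, y down, z forward; pixel columns grow to the right and rows downward; lengths in m; the calibration is good to about 2 mm. A picture is of the moment at which its call begins. There is no depth.
- manip.job_done(): hands the job in; it is judged then, once.
The state is a dict: "time": time; "joint_pos": joint angles; "joint_vel": joint speeds; "joint_efforts": joint torques, N m; "tool_pos": TCP position; "tool_rot": TCP orientation; "contact_force": force on the tool from outside, world axes, zero at the start; "ft_torque": the same for the moment, N m; "gripper_width": opening from 0.0 (shut) to 1.0 (fully open); "grasp_force": force on a finger pad.
Only numpy, scipy, OpenCV 4.12 (cv2) and the standard library are available. Lean on these libraries where they do the work, as an engineer would, in place of code of your own. Each camera call takes 0.05 s, during which the arm holds its last target. There are 200 camera calls.

## Working session

There is one attempt and no reset: what is moved stays moved. The work goes in short steps, Python scripts to look and compute and a tool call to move; the robot and the scene stay as the last step left them, time stands still between calls to the robot, and variables do not carry over. Pictures are saved under pics/ and viewed, at most 10 in all, crops included, and the job is handed in when it is done.

Besides the shell and the picture viewer there is one more tool, called after "Call:" by a JSON object that holds its "method" and its "body". play_rows: Moves the arm, as the interface text tells. Its arguments: {"type":"object","properties":{"commands":{"type":"array","items":{"type":"array","items":{"type":"number"}}},"hand":{"type":"number"}},"required":["commands"]}

```bash
ls; mkdir -p pics
cat > h.py <<'E'
import numpy as np, cv2
from plant import manip, imaging
from scipy.spatial.transform import Rotation as Ro
def ray(f,u,v):
    K=np.array([[f['fx'],0,f['cx']],[0,f['fy'],f['cy']],[0,0,1.]])
    x,y=(u-f['cx'])/f['fx'],(v-f['cy'])/f['fy']
    a,b=x,y
    for _ in range(20):
        s=1+f['k1']*(a*a+b*b); a,b=x/s,y/s
    R=np.array(f['R']); t=np.array(f['t'])
    return -R.T@t, R.T@np.array([a,b,1.])
def onz(f,u,v,z):
    o,d=ray(f,u,v); return o+d*(z-o[2])/d[2]
def tri(f1,p1,f2,p2):
    o1,d1=ray(f1,*p1);o2,d2=ray(f2,*p2)
    A=np.stack([d1,-d2],1); s=np.linalg.lstsq(A,o2-o1,rcond=None)[0]
    a,b=o1+d1*s[0],o2+d2*s[1]; return (a+b)/2,np.linalg.norm(a-b)
def proj(f,X):
    c=np.array(f['R'])@np.array(X)+np.array(f['t']); a,b=c[:2]/c[2]; s=1+f['k1']*(a*a+b*b)
    return f['fx']*a*s+f['cx'],f['fy']*b*s+f['cy']
def snap(name,fn=None):
    f=imaging.grab_frame(name); np.save('last_'+name+'.npy',f,allow_pickle=True)
    if fn: cv2.imwrite('pics/'+fn,f['image'][:,:,::-1])
    return f
def load(name): return np.load('last_'+name+'.npy',allow_pickle=True).item()
def st():
    s=manip.state(); q=s['tool_rot']; R=Ro.from_quat([q[1],q[2],q[3],q[0]]).as_matrix()
    return s,np.array(s['tool_pos']),R
E
python3 - <<'E'
from h import *
for n in('top','side'):
    f=snap(n,n+'0.png'); R=np.array(f['R']); print(n,(-R.T@f['t']).round(3),f['fx'],f['k1'],R[2].round(2))
s,p,R=st();print(s,R.round(3),manip.nose_length)
E
```

```text
pics
top [ 0.429 -0.091  1.237] 467.6811764559173 -0.06277543847539839 [ 0.15  0.   -0.99]
side [ 0.274 -0.923  0.875] 533.9221519538619 -0.1436364406816444 [ 0.29  0.72 -0.63]
{'time': 0.1, 'joint_pos': array([ 1.14599851e+00,  5.33119839e-02,  1.61419864e+00,  7.79089092e-06,
        1.47600653e+00, -1.18974973e-01]), 'joint_vel': array([ 0.00076865, -0.00164973, -0.0031697 , -0.00092521,  0.00148782,
        0.00014358]), 'joint_efforts': array([ 6.21320796e-04, -3.94904065e+01, -3.71363461e+01, -1.32075438e-04,
        3.92085480e-03, -9.61232246e-06]), 'tool_pos': array([0.18792545, 0.59549457, 0.24414777]), 'tool_rot': array([-2.62145897e-04,  1.52316520e-01,  9.88331297e-01, -9.25859427e-04]), 'contact_force': array([-0.58803684, -0.31225089,  0.15454615]), 'ft_torque': array([ 0.0025916 , -0.03786319,  0.02239886]), 'grasp_force': 0.0, 'gripper_width': 1.0015298921430147} [[-0.954  0.301 -0.001]
 [ 0.301  0.954 -0.002]
 [ 0.    -0.002 -1.   ]] 0.014
```

View pics/top0.png

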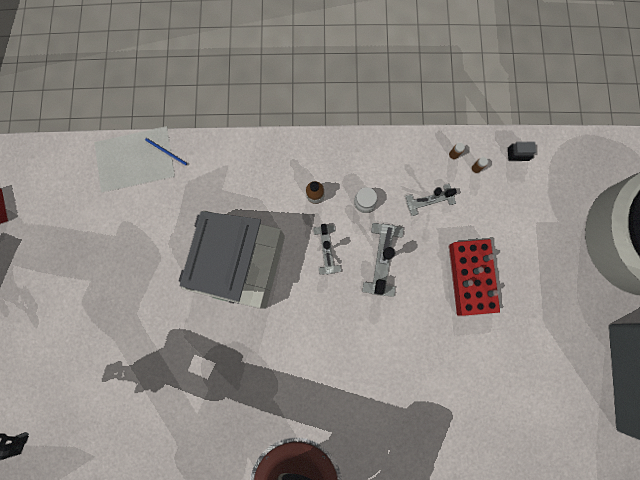

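View pics/side0.png

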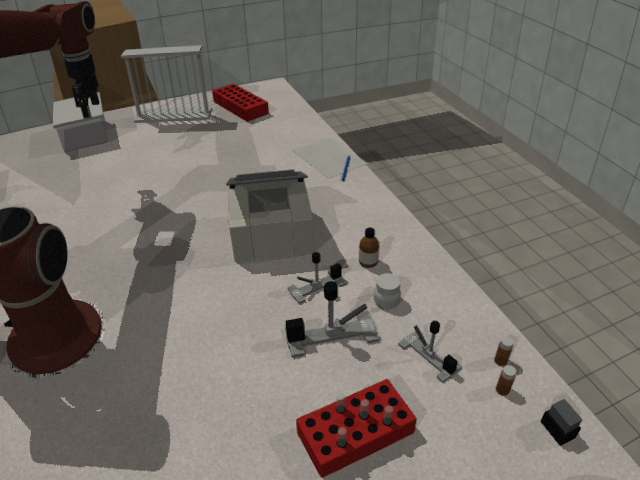

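The top view shows the incubator at about (235,258) with the lid's free edge on the right. There are three gauge-like things: top (383,260)/side (333,330), top (327,248)/side (317,278) and top (432,197)/side (432,350). The first is the longest and has the largest grip block, so it fits "largest". I'll confirm it in an enlarged crop.

Run:
```python
from h import *
a=load('top')['image'][:,:,::-1][190:320,170:420]; b=load('side')['image'][:,:,::-1][160:370,215:405]
cv2.imwrite('pics/ct.png',cv2.resize(a,None,fx=3.2,fy=3.2,interpolation=cv2.INTER_CUBIC))
cv2.imwrite('pics/cs.png',cv2.resize(b,None,fx=2.8,fy=2.8,interpolation=cv2.INTER_CUBIC))
```

```text
(no output)
```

View pics/ct.png

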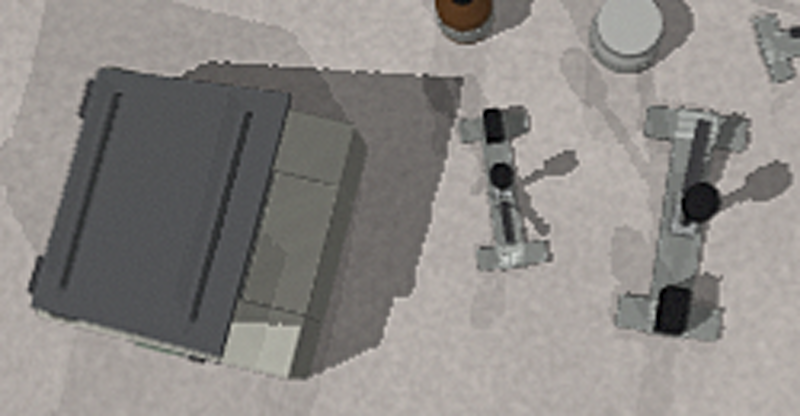

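View pics/cs.png

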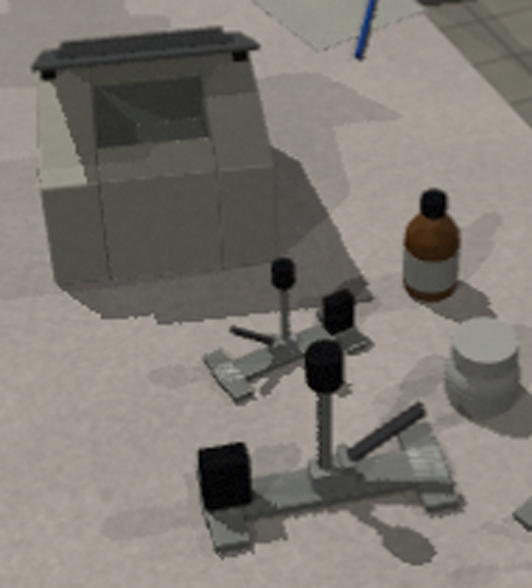

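Both crops confirm it: the large gauge has its grip block at top crop (673,309)/side crop (225,477), its knob at (701,202)/(323,367), and its lever pointing away from the robot. The box's front top edge runs from (358,130) to (290,378) in the top crop.

```bash
cat > m.py <<'E'
from h import *
T,S=load('top'),load('side')
t=lambda x,y:(170+x/3.2,190+y/3.2); s=lambda x,y:(215+x/2.8,160+y/2.8)
a=onz(T,*t(357,130),.11);b=onz(T,*t(290,378),.11)
print('edge',a,b,np.linalg.norm(a-b))
a2=onz(S,*s(272,166),.11);b2=onz(S,*s(40,187),.11); print('edgeS',a2,b2,np.linalg.norm(a2-b2))
for A,B in((a,b),(a2,b2)):
    ex=(A-B)/np.linalg.norm(A-B); ey=np.array([-ex[1],ex[0],0]); w=(A+B)/2+.1*ey
    print('yaw',np.degrees(np.arctan2(ex[1],ex[0])),'well',w,'hinge',w+.1*ey)
    print('edge pred',w+ey*(.1-.19*np.cos(.5)), 'top px',proj(T,w+ey*(.1-.1667)+[0,0,.098]))
print('free edge top z.21',onz(T,*t(290,93),.211),onz(T,*t(222,358),.211))
g=onz(T,*t(668,316),.01);h=onz(T,*t(697,127),.01);print('feet',g,h,np.linalg.norm(g-h),np.degrees(np.arctan2(*(h-g)[1::-1])))
print('knob',tri(T,t(701,202),S,s(323,367)), onz(T,*t(701,202),.146))
print('grip top',onz(T,*t(673,308),.06), 'tri c',tri(T,t(673,309),S,s(225,452)))
for n,q in(('bottle',(462,5)),('jar',(628,25))): print(n,onz(T,*t(*q),.09))
E
python3 m.py
```

```text
edge [0.63035003 0.02332623 0.11      ] [0.4425804  0.07314525 0.11      ] 0.19426622858845324
edgeS [0.63453213 0.02306766 0.11      ] [0.44521047 0.07529926 0.11      ] 0.19639458832542842
yaw -14.859350849044118 well [0.56210993 0.14489157 0.11      ] hinge [0.58775464 0.24154739 0.11      ]
edge pred [0.54499447 0.0803828  0.11      ] top px (np.float64(251.30685445729324), np.float64(261.1188218966385))
yaw -15.423549713944556 well [0.56646654 0.14558208 0.11      ] hinge [0.59306177 0.2419807  0.11      ]
edge pred [0.54871669 0.08124498 0.11      ] top px (np.float64(250.93928626576272), np.float64(259.45508615374786))
free edge top z.21 [0.63918726 0.06016505 0.211     ] [0.4553219  0.10514831 0.211     ]
feet [ 0.49057741 -0.2214287   0.01      ] [ 0.64730577 -0.2499522   0.01      ] 0.15930275992745288 -10.31455674351203
knob (array([ 0.56905161, -0.23546985,  0.13185555]), np.float64(0.0004943206349409012)) [ 0.56701678 -0.23355647  0.146     ]
grip top [ 0.4942705  -0.22021477  0.06      ] tri c (array([ 0.49552245, -0.22065882,  0.0601167 ]), np.float64(0.0041826980584485874))
bottle [ 0.73306117 -0.05720282  0.09      ]
jar [ 0.71526256 -0.18778147  0.09      ]
```

Plan: the well is at about (0.564,0.145) with yaw −15°, and the gauge grip is at about (0.4935,−0.2206) with yaw −10.5°. I'll shut the fingers, rise, and go to the −y side of the lid's free edge.

Call:
{"method": "play_rows", "body": {"commands": [[0, 0, -40, 0, 0, 0], [0, 0, -40, 0, 0, 0], [-31, -27, 0, 0, 0, 0], [-31, -27, 0, 0, 0, 0], [-31, -27, 0, 0, 0, 0]], "hand": 0}}

```text
time: 0.52
tool_pos: [0.2527, 0.4899, 0.3259]
tool_rot: [0.0, 0.151, 0.988, 0.0]
contact_force: [0.9, -0.2, -0.3]
gripper_width: 0.301
grasp_force: 0.0
```

Call:
{"method": "play_rows", "body": {"commands": [[-31, -27, 0, 0, 0, 0], [-31, -27, 0, 0, 0, 0], [-31, -27, 0, 0, 0, 0], [-31, -27, 0, 0, 0, 0], [-31, -27, 0, 0, 0, 0]]}}

```text
time: 0.93
tool_pos: [0.3599, 0.3135, 0.3249]
tool_rot: [-0.0, 0.152, 0.988, -0.0]
contact_force: [0.5, 0.4, 0.1]
gripper_width: -0.001
grasp_force: 0.0
```

Call:
{"method": "play_rows", "body": {"commands": [[-31, -27, 0, 0, 0, 0], [-31, -27, 0, 0, 0, 0], [-31, -27, 0, 0, 0, 0], [-31, -27, 0, 0, 0, 0], [-31, -27, 0, 0, 0, 0]]}}

```text
time: 1.35
tool_pos: [0.4672, 0.138, 0.325]
tool_rot: [-0.0, 0.152, 0.988, 0.0]
contact_force: [0.7, 0.7, 0.6]
gripper_width: -0.001
grasp_force: 0.0
```

Call:
{"method": "play_rows", "body": {"commands": [[-31, -27, 0, 0, 0, 0], [-31, -27, 0, 0, 0, -2.4], [0, 0, 0, 0, 0, 0], [0, 0, 0, 0, 0, 0]]}}

```text
time: 1.68
tool_pos: [0.51, 0.068, 0.3244]
tool_rot: [-0.001, 0.134, 0.991, -0.0]
contact_force: [-0.9, -0.5, 0.0]
gripper_width: -0.003
grasp_force: 0.0
```

```bash
cat >> h.py <<'E'
W=np.array([.564,.145,.11]); a_=np.radians(-15.1); EX=np.array([np.cos(a_),np.sin(a_),0]); EY=np.array([-EX[1],EX[0],0]); EZ=np.array([0,0,1.])
def wf(p): d=np.array(p)-W; return np.array([d@EX,d@EY,d[2]])*1000
def rep():
    s,p,R=st(); print('t',round(s['time'],2),'p',p.round(4),'well mm',wf(p).round(1),'yaw_y',np.degrees(np.arctan2(R[1,1],R[0,1])).round(1),'z',R[:,2].round(3),'F',s['contact_force'].round(1),'w',round(s['gripper_width'],3),'g',s['grasp_force']); return s,p,R
E
python3 -c "
from h import *
rep()"
```

```text
t 1.68 p [0.51   0.068  0.3244] well mm [-32.  -88.4 214.4] yaw_y 74.6 z [-0.002  0.    -1.   ] F [-0.9 -0.5  0. ] w -0.003 g 0.0
```

Call:
{"method": "play_rows", "body": {"commands": [[-32, -15, 0, 0, 0, 0], [0, -15, 30, 0, 0, 0], [0, 0, 35, 0, 0, 0], [0, 0, 35, 0, 0, 0], [0, 0, 30, 0, 0, 0]]}}

```text
time: 2.1
tool_pos: [0.5315, 0.0337, 0.1929]
tool_rot: [-0.001, 0.131, 0.991, 0.0]
contact_force: [0.1, 0.3, -1.3]
gripper_width: 0.001
grasp_force: 0.0
```

Call:
{"method": "play_rows", "body": {"commands": [[0, 10, 0, 0, 0, 0], [0, 8, 0, 0, 0, 0], [0, 6, 0, 0, 0, 0], [0, 3, 0, 0, 0, 0], [0, 3, 0, 0, 0, 0]]}}

```text
time: 2.52
tool_pos: [0.5422, 0.0625, 0.1984]
tool_rot: [0.002, 0.131, 0.991, 0.0]
contact_force: [-0.2, -0.5, 0.6]
gripper_width: -0.006
grasp_force: 0.0
```

```bash
python3 -c "
from h import *
rep(); snap('side','s1.png'); f=load('side')
im=f['image'][:,:,::-1][130:280,180:360]; cv2.imwrite('pics/s1.png',cv2.resize(im,None,fx=3.5,fy=3.5))"
```

```text
t 2.52 p [0.5422 0.0625 0.1984] well mm [  0.4 -85.3  88.4] yaw_y 75.0 z [ 0.005 -0.    -1.   ] F [-0.2 -0.5  0.6] w -0.006 g 0.0
```

View pics/s1.png

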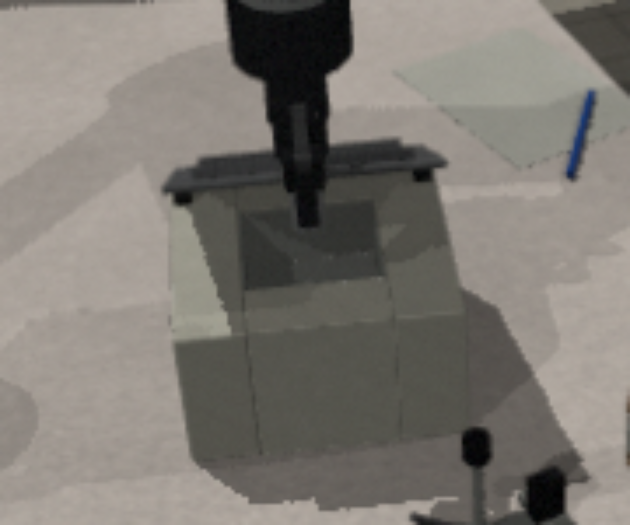

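The fingertips, at crop (308,222), hang just in front of the lid edge with their tips below it. I'll push along the arc.

Call:
{"method": "play_rows", "body": {"commands": [[0, 5, 0, 0, 0, 0], [0, 5, -4, 0, 0, 0], [0, 5, -7, 0, 0, 0], [0, 6, -8, 0, 0, 0], [0, 6, -7, 0, 0, 0]]}}

```text
time: 2.98
tool_pos: [0.5472, 0.0865, 0.223]
tool_rot: [-0.001, 0.132, 0.991, -0.002]
contact_force: [-5.9, -6.6, 5.1]
gripper_width: 0.002
grasp_force: 4.2
```

```bash
python3 -c "
from h import *
rep()"
```

```text
t 2.98 p [0.5472 0.0865 0.223 ] well mm [ -1.  -60.8 113. ] yaw_y 74.8 z [-0.002 -0.003 -1.   ] F [-5.9 -6.6  5.1] w 0.002 g 4.173928499221802
```

Call:
{"method": "play_rows", "body": {"commands": [[0, 6.8, -7, 0, 0, 0], [0, 6.8, -7, 0, 0, 0], [0, 6.8, -6.5, 0, 0, 0], [0, 7, -6, 0, 0, 0], [0, 8, -6, 0, 0, 0]]}}

```text
time: 3.4
tool_pos: [0.5575, 0.1219, 0.2557]
tool_rot: [0.001, 0.132, 0.991, -0.0]
contact_force: [0.5, -2.9, 1.8]
gripper_width: -0.001
grasp_force: 1.1
```

Call:
{"method": "play_rows", "body": {"commands": [[0, 8, -5, 0, 0, 0], [0, 8, -5, 0, 0, 0], [0, 8, -5, 0, 0, 0], [0, 9, -4, 0, 0, 0], [0, 9, -3.5, 0, 0, 0]]}}

```text
time: 3.82
tool_pos: [0.5679, 0.1634, 0.2764]
tool_rot: [-0.0, 0.131, 0.991, 0.0]
contact_force: [0.4, -1.4, 0.6]
gripper_width: 0.0
grasp_force: 0.4
```

```bash
python3 -c "
from h import *
rep()"
```

```text
t 3.82 p [0.5679 0.1634 0.2764] well mm [ -1.   18.7 166.4] yaw_y 74.9 z [-0.  0. -1.] F [ 0.4 -1.4  0.6] w 0.0 g 0.4071741574443877
```

Call:
{"method": "play_rows", "body": {"commands": [[0, 9, -3, 0, 0, 0], [0, 9, -3, 0, 0, 0], [0, 9, -2, 0, 0, 0], [0, 9, -2, 0, 0, 0], [0, 9, -1, 0, 0, 0]]}}

```text
time: 4.23
tool_pos: [0.5797, 0.2067, 0.2874]
tool_rot: [-0.0, 0.131, 0.991, 0.0]
contact_force: [0.5, -0.4, 0.3]
gripper_width: 0.001
grasp_force: 0.1
```

Call:
{"method": "play_rows", "body": {"commands": [[0, 9, -1, 0, 0, 0], [0, 9, 0, 0, 0, 0], [0, 8, 0, 0, 0, 0], [0, 8, 0, 0, 0, 0], [0, 5, 0, 0, 0, 0]]}}

```text
time: 4.65
tool_pos: [0.5898, 0.2443, 0.288]
tool_rot: [-0.0, 0.131, 0.991, 0.0]
contact_force: [-0.2, -0.5, 0.0]
gripper_width: -0.001
grasp_force: 0.0
```

```bash
python3 -c "
from h import *
rep()"
```

```text
t 4.65 p [0.5898 0.2443 0.288 ] well mm [ -0.9 102.6 178. ] yaw_y 74.9 z [-0.  0. -1.] F [-0.2 -0.5  0. ] w -0.001 g 0.0
```

Call:
{"method": "play_rows", "body": {"commands": [[0, -39, 0, 0, 0, 0], [0, -39, 0, 0, 0, 0], [0, -39, 0, 0, 0, 0], [0, -39, 0, 0, 0, 0], [0, -39, 0, 0, 0, 0]], "hand": 85}}

```text
time: 5.07
tool_pos: [0.5382, 0.0538, 0.2883]
tool_rot: [0.0, 0.131, 0.991, -0.0]
contact_force: [0.2, -1.0, 0.5]
gripper_width: 0.709
grasp_force: 0.0
```

Call:
{"method": "play_rows", "body": {"commands": [[0, -39, 0, 0, 0, 0], [0, -39, 0, 0, 0, 0], [-14, -38, 0, 0, 0, 0], [-14, -38, 0, 0, 0, 0], [0, -38, 0, 0, 0, 0]]}}

```text
time: 5.48
tool_pos: [0.5163, -0.1398, 0.2885]
tool_rot: [0.001, 0.132, 0.991, -0.0]
contact_force: [0.1, -0.1, 0.0]
gripper_width: 0.994
grasp_force: 0.0
```

Call:
{"method": "play_rows", "body": {"commands": [[0, -38, 15, 0, 0, 0], [0, -39, 15, 0, 0, 0], [0, -10, 35, 0, 0, -4.6], [0, 0, 0, 0, 0, 0], [0, 0, 0, 0, 0, 0]]}}

```text
time: 5.9
tool_pos: [0.4918, -0.2213, 0.2211]
tool_rot: [-0.002, 0.093, 0.996, 0.001]
contact_force: [0.2, 0.2, 1.0]
gripper_width: 0.999
grasp_force: 0.0
```

```bash
python3 -c "
from h import *
s,p,R=rep(); T=snap('top');S=snap('side')
c=np.vstack([T['image'][180:330,150:450],S['image'][150:370,200:500]])[:,:,::-1]
cv2.imwrite('pics/v2.png',cv2.resize(c,None,fx=1.6,fy=1.6))"
```

```text
t 5.9 p [ 0.4918 -0.2213  0.2211] well mm [  25.7 -372.4  111.1] yaw_y 79.3 z [-0.004  0.003 -1.   ] F [0.2 0.2 1. ] w 0.999 g 0.0
```

View pics/v2.png

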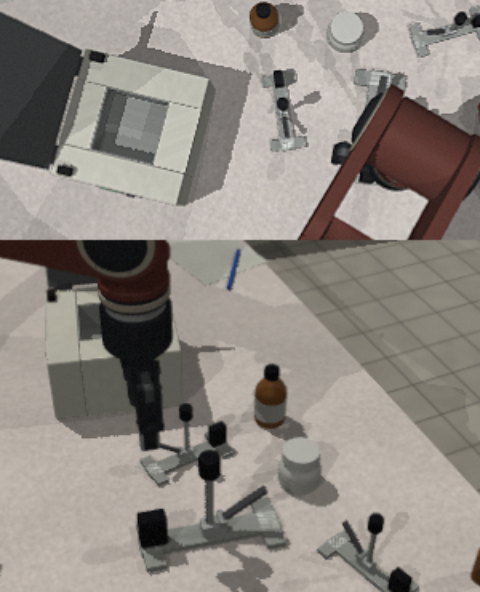

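The lid stands open at the left of the top view, and the well mouth shows at crop (135,125). The gauge is untouched. I'll refine the well centre from the mouth's outline.

Run:
```python
from h import *
T=load('top'); g=cv2.cvtColor(T['image'],cv2.COLOR_RGB2GRAY)
roi=g[225:295,195:275]
for th in (175,160,145):
    m=np.zeros_like(g); m[225:295,195:275]=(roi<th)*255
    n,l,stt,c=cv2.connectedComponentsWithStats(m)
    i=l[258,234]
    if i==0: print(th,'none',g[258,234]);continue
    cn=max(cv2.findContours((l==i).astype('u1'),0,2)[0],key=cv2.contourArea)
    b=cv2.boxPoints(cv2.minAreaRect(cn)); P=np.array([onz(T,*q,.11) for q in b])
    print(th,stt[i],b.round(1).tolist(),P.mean(0).round(4),np.linalg.norm(P[0]-P[1]),np.linalg.norm(P[1]-P[2]),[np.degrees(np.arctan2(*(P[k+1]-P[k])[1::-1])).round(1) for k in range(3)])
q=lambda x,y:(150+x/1.6,180+y/1.6)
P=[onz(T,*q(*v),.11) for v in((105,85),(171,100),(160,165),(92,150))];print('eye',np.mean(P,0),P)
a,b=onz(T,*q(211,77),.11),onz(T,*q(183,204),.11);print('front',a,b,np.linalg.norm(a-b),np.degrees(np.arctan2(*(a-b)[1::-1])))
print(g[258,195:285].tolist())
```

```text
175 [ 195  225   80   70 2576] [[195.0, 225.0], [274.0, 225.0], [274.0, 294.0], [195.0, 294.0]] [0.5614 0.1383 0.11  ] 0.19547343238082804 0.16864318536930853 [np.float64(-90.8), np.float64(-179.7), np.float64(89.5)]
160 [ 195  225   80   70 2234] [[181.0, 266.29998779296875], [196.0, 222.0], [287.8999938964844, 253.0], [272.8999938964844, 297.29998779296875]] [0.5607 0.1389 0.11  ] 0.11452641987129816 0.24092386559405526 [np.float64(-17.1), np.float64(-109.4), np.float64(161.4)]
145 [ 207  233   50   51 1603] [[203.10000610351562, 272.79998779296875], [213.1999969482422, 232.3000030517578], [256.0, 243.0], [245.89999389648438, 283.5]] [0.5649 0.1502 0.11  ] 0.10189304683371403 0.10956608037120737 [np.float64(-12.7), np.float64(-104.8), np.float64(166.6)]
eye [0.56425769 0.14293217 0.11      ] [array([0.62621056, 0.18561188, 0.11      ]), array([0.60166665, 0.08364234, 0.11      ]), array([0.50270314, 0.09930765, 0.11      ]), array([0.52645041, 0.20316681, 0.11      ])]
front [0.6365646  0.02257899 0.11      ] [0.4439809  0.06415032 0.11      ] 0.19701943162581204 -12.181030457546063
[102, 150, 178, 173, 174, 177, 172, 172, 171, 174, 188, 196, 195, 200, 192, 151, 87, 65, 70, 73, 67, 106, 99, 96, 94, 95, 93, 97, 91, 77, 138, 147, 138, 136, 134, 137, 141, 139, 137, 136, 138, 138, 141, 141, 140, 122, 119, 124, 126, 124, 121, 125, 123, 125, 125, 122, 126, 181, 198, 195, 193, 193, 191, 196, 195, 197, 193, 192, 191, 191, 193, 190, 191, 193, 189, 194, 196, 197, 76, 87, 92, 91, 92, 92, 98, 111, 122, 116, 118, 119]
```

Call:
{"method": "play_rows", "body": {"commands": [[0, 0, 35, 0, 0, 0], [0, 0, 35, 0, 0, 0], [0, 0, 35, 0, 0, 0], [0, 0, 35, 0, 0, 0], [0, 0, 20, 0, 0, 0]]}}

```text
time: 6.42
tool_pos: [0.4933, -0.2198, 0.0618]
tool_rot: [-0.0, 0.091, 0.996, 0.0]
contact_force: [-1.3, 0.9, 0.0]
gripper_width: 0.995
grasp_force: 0.0
```

Call:
{"method": "play_rows", "body": {"commands": [[0, 0, 15, 0, 0, 0], [0, 0, 12, 0, 0, 0], [0, 0, 0, 0, 0, 0]]}}

```text
time: 6.67
tool_pos: [0.4932, -0.2203, 0.0355]
tool_rot: [-0.001, 0.091, 0.996, 0.0]
contact_force: [0.1, -0.5, -0.1]
gripper_width: 0.993
grasp_force: 0.0
```

Call:
{"method": "play_rows", "body": {"commands": [[0, 0, 0, 0, 0, 0], [0, 0, 0, 0, 0, 0], [0, 0, 0, 0, 0, 0], [0, 0, 0, 0, 0, 0], [0, 0, 0, 0, 0, 0]], "hand": 0}}

```text
time: 7.08
tool_pos: [0.4937, -0.2217, 0.0374]
tool_rot: [0.001, 0.092, 0.996, -0.0]
contact_force: [1.6, 9.6, 6.9]
gripper_width: 0.292
grasp_force: 5.9
```

Call:
{"method": "play_rows", "body": {"commands": [[0, 0, 0, 0, 0, 0], [0, 0, 0, 0, 0, 0], [0, 0, -10, 0, 0, 0], [0, 0, -10, 0, 0, 0], [0, 0, 0, 0, 0, 0]]}}

```text
time: 7.5
tool_pos: [0.4934, -0.2218, 0.0577]
tool_rot: [0.001, 0.092, 0.996, -0.001]
contact_force: [0.6, -0.5, -4.9]
gripper_width: 0.248
grasp_force: 58.9
```

```bash
python3 -c "
from h import *
rep()"
```

```text
t 7.5 p [ 0.4934 -0.2218  0.0577] well mm [  27.4 -372.6  -52.3] yaw_y 79.5 z [ 0.001 -0.001 -1.   ] F [ 0.6 -0.5 -4.9] w 0.248 g 58.91979217529297
```

Call:
{"method": "play_rows", "body": {"commands": [[0, 0, -30, 0, 0, 0], [0, 0, -35, 0, 0, 0], [0, 0, -35, 0, 0, 0], [0, 0, -30, 0, 0, 0], [0, 0, -20, 0, 0, 0]]}}

```text
time: 7.92
tool_pos: [0.4937, -0.222, 0.2097]
tool_rot: [0.002, 0.092, 0.996, -0.001]
contact_force: [1.2, -0.7, -4.7]
gripper_width: 0.249
grasp_force: 59.6
```

Call:
{"method": "play_rows", "body": {"commands": [[5, 15, 0, 0, 0, 0], [8, 30, 0, 0, 0, 0], [8, 38, 0, 0, 0, 0], [8, 38, 0, 0, 0, 0], [8, 38, 0, 0, 0, 0]]}}

```text
time: 8.33
tool_pos: [0.4839, -0.0562, 0.2041]
tool_rot: [-0.002, 0.092, 0.996, 0.001]
contact_force: [0.6, 0.1, -5.5]
gripper_width: 0.248
grasp_force: 59.7
```

Call:
{"method": "play_rows", "body": {"commands": [[8, 38, 0, 0, 0, 0], [8, 38, 0, 0, 0, 0], [8, 38, 0, 0, 0, 0], [8, 38, 0, 0, 0, 0], [4, 30, 0, 0, 0, 0]]}}

```text
time: 8.75
tool_pos: [0.4811, 0.1302, 0.2042]
tool_rot: [-0.002, 0.091, 0.996, 0.0]
contact_force: [0.7, -1.0, -5.3]
gripper_width: 0.249
grasp_force: 59.8
```

Call:
{"method": "play_rows", "body": {"commands": [[0, 22, 0, 0, 0, 0], [0, 15, 0, 0, 0, 3.7], [0, 0, 0, 0, 0, 0], [0, 0, 0, 0, 0, 0]]}}

```text
time: 9.08
tool_pos: [0.4888, 0.1641, 0.2044]
tool_rot: [-0.002, 0.122, 0.992, -0.001]
contact_force: [0.9, -1.0, -5.5]
gripper_width: 0.255
grasp_force: 59.8
```

```bash
python3 -c "
from h import *
rep(); T=snap('top');S=snap('side')
c=np.hstack([cv2.resize(T['image'][190:320,180:310],(390,390)),cv2.resize(S['image'][120:280,180:340],(400,400))[:390]])[:,:,::-1]
cv2.imwrite('pics/v3.png',c)"
```

```text
t 9.08 p [0.4888 0.1641 0.2044] well mm [-77.6  -1.1  94.4] yaw_y 75.9 z [-0.004 -0.001 -1.   ] F [ 0.9 -1.  -5.5] w 0.255 g 59.84053194522858
```

View pics/v3.png

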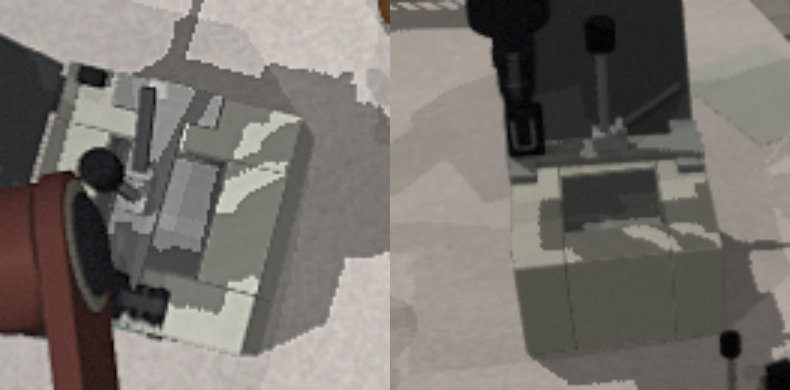

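The gauge hangs level over the box, with the knob at top px (214,247) and side px (264,134). I'll check its position over the well.

Run:
```python
from h import *
T,S=load('top'),load('side')
k,e=tri(T,(214,246.5),S,(264,134)); print(k,e,wf(k))
print(wf(onz(T,214,246.5,.314)), wf(onz(S,264,134,.30)))
```

```text
[0.56730578 0.14299617 0.29378621] 0.00212382220185208 [  3.71364261  -1.07346927 183.78621252]
[  1.10990215  -6.75207593 204.        ] [  4.69760585 -12.6857789  190.        ]
```

Call:
{"method": "play_rows", "body": {"commands": [[0, 0, 20, 0, 0, 0], [0, 0, 15, 0, 0, 0], [0, 0, 10, 0, 0, 0], [0, 0, 3, 0, 0, 0], [0, 0, 0, 0, 0, 0]]}}

```text
time: 9.6
tool_pos: [0.4895, 0.1627, 0.157]
tool_rot: [-0.001, 0.124, 0.992, -0.0]
contact_force: [-0.5, -0.1, -5.8]
gripper_width: 0.252
grasp_force: 59.8
```

Call:
{"method": "play_rows", "body": {"commands": [[0, 0, 2, 0, 0, 0], [0, 0, 2, 0, 0, 0], [0, 0, 2, 0, 0, 0], [0, 0, 1, 0, 0, 0], [0, 0, 0, 0, 0, 0]]}}

```text
time: 10.02
tool_pos: [0.491, 0.1637, 0.1524]
tool_rot: [0.001, 0.124, 0.992, 0.0]
contact_force: [-2.7, 0.2, -2.2]
gripper_width: 0.247
grasp_force: 60.4
```

```bash
python3 -c "
from h import *
rep()"
```

```text
t 10.02 p [0.491  0.1637 0.1524] well mm [-75.3  -1.   42.4] yaw_y 75.8 z [ 0.002  0.    -1.   ] F [-2.7  0.2 -2.2] w 0.247 g 60.38821220397949
```

Call:
{"method": "play_rows", "body": {"commands": [[0, 0, 1, 0, 0, 0], [0, 0, 1, 0, 0, 0], [0, 0, 1, 0, 0, 0], [0, 0, 0, 0, 0, 0]]}}

```text
time: 10.35
tool_pos: [0.491, 0.1637, 0.1491]
tool_rot: [0.001, 0.124, 0.992, 0.0]
contact_force: [-4.2, 0.7, 2.2]
gripper_width: 0.252
grasp_force: 60.8
```

Call:
{"method": "play_rows", "body": {"commands": [[0, 0, 1, 0, 0, 0], [0, 0, 1, 0, 0, 0], [0, 0, 0, 0, 0, 0]]}}

```text
time: 10.6
tool_pos: [0.4909, 0.1637, 0.1477]
tool_rot: [0.001, 0.124, 0.992, 0.0]
contact_force: [-4.8, 0.8, 6.4]
gripper_width: 0.247
grasp_force: 61.6
```

```bash
python3 -c "
from h import *
rep()"
```

```text
t 10.6 p [0.4909 0.1637 0.1477] well mm [-75.5  -1.   37.7] yaw_y 75.8 z [ 0.001  0.    -1.   ] F [-4.8  0.8  6.4] w 0.247 g 61.60182595252991
```

Call:
{"method": "play_rows", "body": {"commands": [[0, 0, 1, 0, 0, 0], [0, 0, 0, 0, 0, 0]]}}

```text
time: 10.77
tool_pos: [0.4909, 0.1637, 0.1476]
tool_rot: [0.0, 0.124, 0.992, 0.0]
contact_force: [-8.4, -0.0, 11.3]
gripper_width: 0.25
grasp_force: 62.3
```

Call:
{"method": "play_rows", "body": {"commands": [[0, 0, 0, 0, 0, 0], [0, 0, 0, 0, 0, 0], [0, 0, 0, 0, 0, 0], [0, 0, 0, 0, 0, 0]], "hand": 60}}

```text
time: 11.1
tool_pos: [0.4903, 0.1634, 0.1449]
tool_rot: [-0.0, 0.124, 0.992, -0.0]
contact_force: [-0.6, 0.4, -0.6]
gripper_width: 0.699
grasp_force: 0.0
```

Call:
{"method": "play_rows", "body": {"commands": [[0, 0, -20, 0, 0, 0], [0, 0, -30, 0, 0, 0], [0, 0, -40, 0, 0, 0], [0, 0, -40, 0, 0, 0], [0, 0, -35, 0, 0, 0]]}}

```text
time: 11.52
tool_pos: [0.4904, 0.1634, 0.3126]
tool_rot: [0.001, 0.124, 0.992, 0.0]
contact_force: [0.8, 0.5, -0.6]
gripper_width: 0.701
grasp_force: 0.0
```

```bash
python3 -c "
from h import *
rep(); T=snap('top');S=snap('side')
c=np.hstack([cv2.resize(T['image'][190:320,180:310],(390,390)),cv2.resize(S['image'][120:280,180:340],(400,400))[:390]])[:,:,::-1]
cv2.imwrite('pics/v4.png',c)"
```

```text
t 11.52 p [0.4904 0.1634 0.3126] well mm [-75.9  -1.4 202.6] yaw_y 75.8 z [ 0.001  0.    -1.   ] F [ 0.8  0.5 -0.6] w 0.701 g 0.0
```

View pics/v4.png

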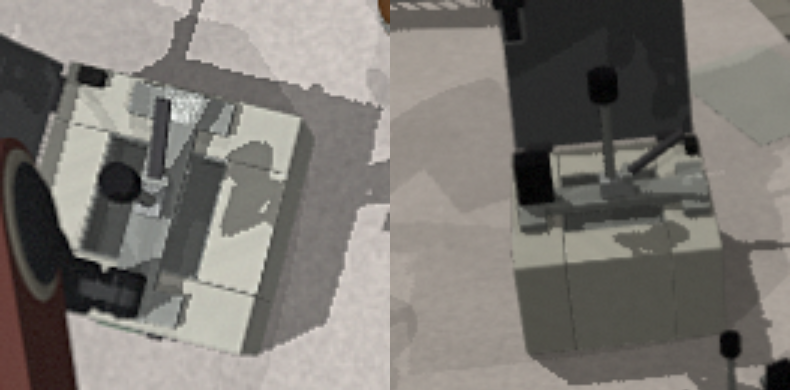

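The gauge stands across the well, with the knob at top px (220,250.7) and side px (264.8,154).

Run:
```python
from h import *
T,S=load('top'),load('side')
k,e=tri(T,(220,250.7),S,(264.8,154)); print(k,e,wf(k))
s,p,R=st(); K=onz(T,220,250.7,.256); print(K,onz(S,264.8,154,.242)); 
for q in (k,K): print((R.T@(np.array([q[0],q[1],.242])-p)*1000).round(1))
```

```text
[0.56529786 0.14280147 0.24140982] 0.0014401458308734715 [  1.82577571  -1.78452137 131.40982288]
[0.56259798 0.1395184  0.256     ] [0.56575265 0.14174969 0.242     ]
[-74.   -3.3  77.6]
[-72.2  -7.1  77.5]
```

Call:
{"method": "play_rows", "body": {"commands": [[-36, -2, 0, 0, 0, 0], [-37, -2.5, 0, 0, 0, 0], [0, 0, 30, 0, 0, 0], [0, 0, 30, 0, 0, 0], [0, 0, 10, 0, 0, 0]]}}

```text
time: 12.03
tool_pos: [0.5579, 0.1405, 0.2338]
tool_rot: [-0.004, 0.124, 0.992, -0.001]
contact_force: [-0.4, 0.1, -1.6]
gripper_width: 0.707
grasp_force: 0.0
```

Call:
{"method": "play_rows", "body": {"commands": [[0, 0, 0, 0, 0, 0], [0, 0, 0, 0, 0, 0], [0, 0, 0, 0, 0, 0], [0, 0, 0, 0, 0, 0], [0, 0, 0, 0, 0, 0]], "hand": 0}}

```text
time: 12.45
tool_pos: [0.5606, 0.1413, 0.2416]
tool_rot: [0.001, 0.124, 0.992, 0.0]
contact_force: [2.8, -0.2, -2.6]
gripper_width: 0.306
grasp_force: 59.2
```

```bash
python3 -c "
from h import *
rep()"
```

```text
t 12.45 p [0.5606 0.1413 0.2416] well mm [ -2.4  -4.5 131.6] yaw_y 75.8 z [ 0.003 -0.    -1.   ] F [ 2.8 -0.2 -2.6] w 0.306 g 59.24461305141449
```

Call:
{"method": "play_rows", "body": {"commands": [[0, 0, 6, 0, 0, 0], [0, 0, 9, 0, 0, 0], [0, 0, 9, 0, 0, 0], [0, 0, 9, 0, 0, 0], [0, 0, 5, 0, 0, 0]]}}

```text
time: 12.87
tool_pos: [0.5604, 0.1415, 0.2011]
tool_rot: [0.001, 0.124, 0.992, 0.0]
contact_force: [3.6, 2.2, -0.0]
gripper_width: 0.311
grasp_force: 59.9
```

Call:
{"method": "play_rows", "body": {"commands": [[0, 0, 1, 0, 0, 0], [0, 0, 1, 0, 0, 0], [0, 0, 1, 0, 0, 0], [0, 0, 1, 0, 0, 0], [0, 0, 1, 0, 0, 0]]}}

```text
time: 13.28
tool_pos: [0.56, 0.1413, 0.1976]
tool_rot: [-0.0, 0.124, 0.992, 0.0]
contact_force: [-0.1, 2.7, 1.0]
gripper_width: 0.31
grasp_force: 59.8
```

Call:
{"method": "play_rows", "body": {"commands": [[0, 0, 1, 0, 0, 0], [0, 0, 1, 0, 0, 0], [0, 0, 1, 0, 0, 0], [0, 0, 1, 0, 0, 0], [0, 0, 1, 0, 0, 0]]}}

```text
time: 13.7
tool_pos: [0.56, 0.1413, 0.1923]
tool_rot: [-0.0, 0.124, 0.992, 0.0]
contact_force: [-0.1, 2.7, 1.7]
gripper_width: 0.308
grasp_force: 59.8
```

Call:
{"method": "play_rows", "body": {"commands": [[0, 0, 1, 0, 0, 0], [0, 0, 1, 0, 0, 0], [0, 0, 1, 0, 0, 0], [0, 0, 1, 0, 0, 0], [0, 0, 1, 0, 0, 0]]}}

```text
time: 14.12
tool_pos: [0.5608, 0.1414, 0.1917]
tool_rot: [0.001, 0.124, 0.992, 0.0]
contact_force: [-7.1, 2.6, 20.1]
gripper_width: 0.311
grasp_force: 61.8
```

Contact with the bottom: 20 N after 50 mm of travel, so about 48 mm deep. I'll ease off, hold, and let go.

Call:
{"method": "play_rows", "body": {"commands": [[0, 0, -1, 0, 0, 0], [0, 0, -1, 0, 0, 0], [0, 0, -0.5, 0, 0, 0], [0, 0, 0, 0, 0, 0]]}}

```text
time: 14.45
tool_pos: [0.5605, 0.1411, 0.1918]
tool_rot: [0.001, 0.124, 0.992, 0.0]
contact_force: [-1.8, 1.9, 7.8]
gripper_width: 0.308
grasp_force: 60.6
```

Call:
{"method": "play_rows", "body": {"commands": [[0, 0, 0, 0, 0, 0], [0, 0, 0, 0, 0, 0], [0, 0, 0, 0, 0, 0], [0, 0, 0, 0, 0, 0]], "hand": 60}}

```text
time: 14.78
tool_pos: [0.5596, 0.1408, 0.189]
tool_rot: [-0.001, 0.124, 0.992, -0.001]
contact_force: [-0.9, -0.5, 0.6]
gripper_width: 0.705
grasp_force: 0.0
```

Call:
{"method": "play_rows", "body": {"commands": [[0, 0, -20, 0, 0, 0], [0, 0, -30, 0, 0, 0], [0, 0, -30, 0, 0, 0], [-30, 0, 0, 0, 0, 0], [-35, 0, 0, 0, 0, 0]]}}

```text
time: 15.2
tool_pos: [0.6241, 0.1257, 0.2739]
tool_rot: [0.003, 0.123, 0.992, 0.0]
contact_force: [-0.1, -0.1, 0.4]
gripper_width: 0.704
grasp_force: 0.0
```

Call:
{"method": "play_rows", "body": {"commands": [[0, 0, 0, 0, 0, 0], [0, 0, 0, 0, 0, 0], [0, 0, 0, 0, 0, 0], [0, 0, 0, 0, 0, 0], [0, 0, 0, 0, 0, 0]], "hand": 0}}

```text
time: 15.62
tool_pos: [0.6222, 0.1255, 0.2699]
tool_rot: [-0.0, 0.124, 0.992, -0.0]
contact_force: [-0.1, -0.0, 0.0]
gripper_width: 0.009
grasp_force: 0.0
```

```bash
python3 -c "
from h import *
rep(); T=snap('top');S=snap('side')
c=np.hstack([cv2.resize(T['image'][190:320,180:310],(390,390)),cv2.resize(S['image'][120:280,180:340],(400,400))[:390]])[:,:,::-1]
cv2.imwrite('pics/v5.png',c)"
```

```text
t 15.62 p [0.6222 0.1255 0.2699] well mm [ 61.2  -3.6 159.9] yaw_y 75.8 z [-0. -0. -1.] F [-0.1 -0.   0. ] w 0.009 g 0.0
```

View pics/v5.png

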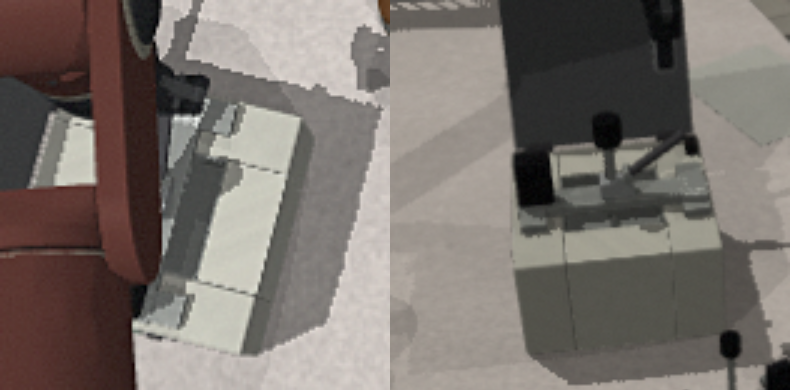

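The rod is down (knob at side crop (605,128)) and the lever is still up, its tip at (686,135). I'll press the lever down with closed fingers.

Call:
{"method": "play_rows", "body": {"commands": [[-5, 1.5, 20, 0, 0, 0], [0, 0, 30, 0, 0, 0], [0, 0, 10, 0, 0, 0], [0, 0, 6, 0, 0, 0], [0, 0, 6, 0, 0, 0]]}}

```text
time: 16.13
tool_pos: [0.6279, 0.1256, 0.1976]
tool_rot: [-0.0, 0.124, 0.992, -0.0]
contact_force: [-0.3, -0.6, 0.7]
gripper_width: 0.001
grasp_force: 0.6
```

Call:
{"method": "play_rows", "body": {"commands": [[0, 0, 6, 0, 0, 0], [0, 0, 6, 0, 0, 0], [0, 0, 6, 0, 0, 0], [0, 0, 6, 0, 0, 0], [0, 0, 4, 0, 0, 0]]}}

```text
time: 16.55
tool_pos: [0.6285, 0.1255, 0.1697]
tool_rot: [0.0, 0.124, 0.992, 0.0]
contact_force: [0.2, 0.1, 1.7]
gripper_width: -0.0
grasp_force: 0.7
```

Call:
{"method": "play_rows", "body": {"commands": [[0, 0, 3, 0, 0, 0], [0, 0, 3, 0, 0, 0], [0, 0, 2, 0, 0, 0], [0, 0, 0, 0, 0, 0]]}}

```text
time: 16.88
tool_pos: [0.628, 0.1254, 0.1613]
tool_rot: [-0.0, 0.124, 0.992, -0.0]
contact_force: [0.8, -0.3, -0.4]
gripper_width: 0.004
grasp_force: 0.0
```

Call:
{"method": "play_rows", "body": {"commands": [[0, 0, 1, 0, 0, 0], [0, 0, 1, 0, 0, 0], [0, 0, 1, 0, 0, 0], [0, 0, 1, 0, 0, 0], [0, 0, 0, 0, 0, 0]]}}

```text
time: 17.3
tool_pos: [0.6282, 0.1254, 0.1577]
tool_rot: [0.0, 0.124, 0.992, -0.0]
contact_force: [-0.0, -0.8, 0.7]
gripper_width: 0.004
grasp_force: 0.2
```

Call:
{"method": "play_rows", "body": {"commands": [[0, 0, 1, 0, 0, 0], [0, 0, 1, 0, 0, 0], [0, 0, 1, 0, 0, 0], [0, 0, 0, 0, 0, 0]]}}

```text
time: 17.63
tool_pos: [0.6284, 0.1255, 0.1572]
tool_rot: [0.0, 0.124, 0.992, -0.0]
contact_force: [-5.3, -0.7, 9.2]
gripper_width: 0.003
grasp_force: 4.9
```

The stop is at TCP z 0.157, where the lever should be flat. I'll retreat clear and check.

Call:
{"method": "play_rows", "body": {"commands": [[0, 0, -5, 0, 0, 0], [0, 0, -30, 0, 0, 0], [0, 0, -40, 0, 0, 0], [0, 0, -40, 0, 0, 0], [0, 0, -40, 0, 0, 0]]}}

```text
time: 18.05
tool_pos: [0.6276, 0.1255, 0.3106]
tool_rot: [-0.001, 0.124, 0.992, -0.0]
contact_force: [1.8, -0.1, -0.1]
gripper_width: -0.002
grasp_force: 0.0
```

Call:
{"method": "play_rows", "body": {"commands": [[0, -35, 0, 0, 0, 0], [0, -40, 0, 0, 0, 0], [0, -40, 0, 0, 0, 0], [0, -40, 0, 0, 0, 0], [0, -40, 0, 0, 0, 0]]}}

```text
time: 18.47
tool_pos: [0.5794, -0.0649, 0.3096]
tool_rot: [-0.0, 0.123, 0.992, 0.0]
contact_force: [0.8, -0.8, -0.5]
gripper_width: 0.003
grasp_force: 0.0
```

Call:
{"method": "play_rows", "body": {"commands": [[40, 0, 0, 0, 0, 0], [40, 0, 0, 0, 0, 0], [40, 0, 0, 0, 0, 0], [40, 0, 0, 0, 0, 0], [0, 0, 0, 0, 0, 0]]}}

```text
time: 18.88
tool_pos: [0.4201, -0.0227, 0.309]
tool_rot: [-0.0, 0.123, 0.992, 0.0]
contact_force: [0.7, 0.2, 0.2]
gripper_width: -0.0
grasp_force: 0.0
```

```bash
python3 -c "
from h import *
rep(); T=snap('top');S=snap('side')
c=np.hstack([cv2.resize(T['image'][190:320,180:310],(390,390)),cv2.resize(S['image'][120:280,180:340],(400,400))[:390]])[:,:,::-1]
cv2.imwrite('pics/v6.png',c)"
```

```text
t 18.88 p [ 0.4201 -0.0227  0.309 ] well mm [ -95.3 -199.4  199. ] yaw_y 75.8 z [-0.001  0.001 -1.   ] F [0.7 0.2 0.2] w -0.0 g 0.0
```

View pics/v6.png

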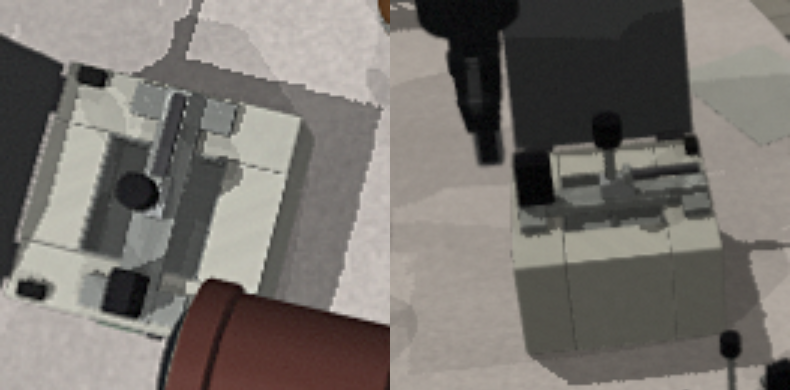

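The lever is flat from crop (630,180) to (705,170). The knob is still down at (605,128), the gauge stands centred across the well, the lid is open, and the arm is clear. I'll hand it in.

```bash
python3 -c "
from plant import manip
print(manip.job_done())"
```

```text
the job is handed in; nothing more can be done
None
```

I handed the job in at about 19 s of the 69 s allowed; the hand-in call gave no verdict. In the last pictures the lid was open and the gauge stood across the middle of the well with its lock lever flat. The rod was still down where it met the well bottom, about 48 mm deep, and the arm was clear.

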